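# Take the twin spout off an upturned portafilter

### The arm

A 6-joint arm with a two-finger parallel gripper is mounted at the origin on the work surface. World frame = base frame: x ahead of the robot, y to its left, z up, the work surface at z = 0. Lengths are in mm, angles in degrees, forces in N, time in s.
With the tool pointing down it reaches from about 350 to 850 mm from the base axis. Payload 8.1 kg.
Tool frame: the origin (TCP) lies between the finger pads; the fingertips stand ahead of it and the grasp point (between the pads) lies 2 mm behind it (nose_length is the z of the fingertips in the tool frame, in mm); z points along the fingers, y is the direction in which the jaws open and shut (so a half turn about z gives the same grasp; the last joint's range is limited). The gripper opens to 85 mm and grips with 20 to 120 N. Pads are 22 mm wide; open, the fingers measure 114 mm over their backs; the gripper's body (76 mm by 85 mm) begins 54 mm behind the grasp point. The pads swing forward as they close: fully open they stand 13 mm farther back than shut.
Start: joints at [65.122, 7.471, 85.268, -0, 87.261, -4.893], TCP at [205.041, 563.883, 248.292] pointing down, gripper open.
Joint ranges: [-169.43, 169.43], [-51.17, 129.36], [1.28, 143.12], [-76.62, 256.62], [0, 156.53], [-152.29, 152.29]. Speed limits (degrees/s): [136.94, 136.94, 159.86, 180, 180, 180].

### API

Orientations are given as [roll, pitch, yaw] about the fixed x, y, z axes, in that order (R = Rz(yaw) Ry(pitch) Rx(roll)).
In Python, from bench import * gives the robot as it stands.
- The arm moves only by the tool jog_arm, never from a script. Its argument "plan" is a list of rows, each a list of 3 entries, a list of its own where there are three numbers: the turn, a rotation vector about the tool's x, y, z in degrees, then the shift along the tool's x, y, z in m, then the gripper's target within -1 to 1 (fully open at 1, half-way at 0, shut at -1). A call has 1 to 12 rows; each row is the pose to reach, as a shift and turn from the pose commanded when the call began, along the tool's axes at that moment; what a row does not reach only later rows make up. A row lasts 1/8 s, in which the tool goes at most 62.5 mm and 10.7 degrees, less where a joint would pass 70% of its speed; a pose out of reach is approached as far as the arm can. A call with a gripper value outside its range is refused whole. The fingers move at their own pace and stop on an object; "force" is the grip in N (left out, the last holds). Time passes only in rows, so rows that repeat a pose let the fingers close. It gives the time, the measured TCP pose, the force and the opening at its end, in the units of the state.
- sense(): the state, without advancing time (a new reading comes with each control period).
- snapshot(name): name is "scene" or "top" or "wrist"; returns (picture, depth): 420x560x3 uint8, blue, green, red; 420x560 float32, mm along the optical axis (not along the pixel's ray), 0 where there is no reading.
- camera_info(name): a dict with "fov_y" (degrees; the focal length in pixels is half the picture's height over the tangent of half this angle, whatever the lens; pixels are square), "cx", "cy" (the principal point, pixels), "dist_coeffs" ([k1, k2, p1, p2, k3] as OpenCV has them; the pictures are not rectified), "origin" and "orientation" of the camera in the world. Camera axes: x right, y down, z forward; pixel columns grow to the right and rows downward; lengths in mm; the calibration is good to about 2 mm. A picture is of the moment at which its call begins: read the wrist's pose just before it. camera_info takes no time and is no camera call; for the wrist camera it gives the pose at the moment of the call.
- hand_in(): hands the job in, once; it reports no verdict.
The state is a dict: "time": time; "joint_pos": joint angles; "qd": joint speeds; "joint_efforts": joint torques, N m; "tool_pos": TCP position; "tcp_rot": TCP orientation; "ft_force": force on the tool from outside, world axes, zero at the start; "wrist_torque": the same for the moment, N m; "finger_gap": finger opening in mm.
Only numpy, scipy, OpenCV 4.12 (cv2) and the standard library are available. Lean on these libraries where they do the work, as an engineer would, in place of code of your own. Each camera call takes 0.05 s, during which the arm holds its last target.

### The job

Take the twin spout off the upturned portafilter for cleaning: straddle the spring bar with the forked tool, in the gap between the inner lug and the collar, and push the collar sideways away from the spout until the spout pops up. Then stand the tool and the spout on the cards that show their outlines, each upright, neatly inside its outline and turned to match it (the tool's fork end at the drawn fork end), and let go. Do not touch the spring bar with the gripper or the arm, and leave everything else on the counter where it is.

Things in the scene. Friction and masses are not known exactly. Their poses are not given: they have to be found in the camera images.
- stand: Upturned portafilter fixed in a black rubber cradle 110 x 130 x 22 mm: steel bowl 72 mm across, top at z = 50 mm, black handle to the stand's -x reaching 175 mm out, 49 mm high. Origin: on the counter under the middle of the spout's seat; z up. The spring bar lies along y, on the -y side of the seat.
- seat (a point): Centre of the floor of the spout's seat, at stand z = 65 mm; axes as the stand's. Open-topped pocket, cheeks 5 mm high at x = +-14.5 to 17.5 mm and y = 16.5 to 19.5 mm. A spring lifter in its floor raises the spout by 15 mm (in about 0.3 s) once the bar lets it go; the spout then stands on it, loose.
- gap (a point): Where the fork goes: on the pin's axis in the middle of the gap between inner lug and collar, at stand (0, -29, 73.5) mm; axes as the stand's. Gap: stand y = -22.5 to -36 mm, free down to z = 50 mm. Inner lug y = -16.5 to -22.5 mm, outer lug y = -58 to -64 mm, both 24 mm wide in x, tops at z = 83 mm.
- spring_bar: Steel pin 5 mm thick along stand y at z = 73.5 mm, with a collar 18 mm across, 5 mm thick (near face at y = -36 mm at rest). Its tip overlaps the spout's foot by 5 mm. Slides to -y by up to 13 mm, 2.5 N at first, 4.9 N fully in; springs back; frees the spout at 5 to 7 mm. Origin: on the pin's axis, over the stand's origin at rest, moves with the bar.
- spout: Twin spout, plain steel, about 100 g, mouths up: foot 26 (x) x 30 (y) x 6 mm, neck 20 (x) x 16 (y) mm up to height 50 mm, two 12 mm tubes from its top along +-x, turned up (54 mm over all, height 37 to 59 mm). Origin: centre of the foot's underside, z up; at stand z = 65 mm at first, 80 mm popped up, axes as the stand's. Grip the neck across y, near height 32 mm.
- fork: Forked tool, about 90 g, standing like a bridge. Black handle along x, x = -46 to 48 mm, 16 mm wide, height 30 to 46 mm. At the +x end two steel tines down to height 0, each 5 (x) by 4 (y) mm, at x = 28 and 44 mm: 11 mm clear between. At x = -40 mm a foot plate 40 mm wide. Origin: at tine-end height under the handle's middle, z up. Grip across y, e.g. at x = -8 mm.
- fork_end (a point): On the forked tool: midway between the ends of the two tines, 36 mm from the tool's origin along its x.
- card_fork: White card 120 (x) x 90 (y) x 1.6 mm fixed on the counter, with the tool's footprint drawn in black: a T-shaped outline whose cross bar (the foot plate, 46 mm wide) is at x = -33 to -48 mm and whose stem ends at x = 50 mm in a notch (the fork). Origin: centre of the underside; the tool's origin belongs over it, with the tool's x along the card's x.
- card_fork_end (a point): On the tool's card: where the fork end belongs, 36 mm from the card's origin along its x.
- card_spout: White card 120 (x) x 90 (y) x 1.6 mm fixed on the counter, with the spout drawn in black: a rectangle 30 (x) x 34 (y) mm for the foot with a small tab at each x side for the tubes. Origin: centre of the underside; the spout's origin belongs over it, with its x along the card's x (either way round).
- milk_jug: Bystander, to be left alone: steel milk jug, 76 mm across, 95 mm high. Origin: centre of its underside.
- tamper: Bystander, to be left alone: steel coffee tamper, 58 mm across, 80 mm high. Origin: centre of its underside.
- filter_basket: Bystander, to be left alone: steel filter basket, 68 mm across, 26 mm high. Origin: centre of its underside.
- brush: Bystander, to be left alone: cleaning brush lying down, 150 mm long. Origin: on the counter under the tool's middle.
- espresso_cup: Bystander, to be left alone: white cup, 64 mm across, 60 mm high. Origin: centre of its underside.
- saucer: Bystander, to be left alone: white saucer, 140 mm across. Origin: centre of its underside.
- spoon: Bystander, to be left alone: spoon lying down, 130 mm long. Origin: on the counter under the tool's middle.
- tall_cup: Bystander, to be left alone: white cup, 64 mm across, 75 mm high. Origin: centre of its underside.
Mind the look-alikes: they are no part of the job. Leave any blue look-alike of the spout alone.

How it is judged (in metres and radians):
On the way:
1. the forked tool presses the spring bar aside and the spout pops up off its seat (contact force between fork and spring_bar above 1 N and y of spring_bar in the frame of stand below -0.004 m and z of spout in the frame of stand above 0.074 m and horizontal distance between spout and stand below 0.012 m), for 0.05 s.
At the end, for the whole second after the job is handed in: The tool stands upright on its card, its middle within 12 mm and its fork end within 14 mm of their drawn places; the spout stands upright on its card within 10 mm and 0.25 rad (about 14 degrees) of its outline, either way round; both are at rest and the spring bar has sprung back to within 2 mm (horizontal distance between fork and card_fork below 0.012 m and horizontal distance between fork_end and card_fork_end below 0.014 m and z of fork in the frame of card_fork below 0.006 m and angle between each of fork, spout's own z axis and vertical below 0.12 rad and horizontal distance between spout and card_spout below 0.01 m and angle between the x axis of spout and the x axis of card_spout, either way round below 0.25 rad and z of spout in the frame of card_spout below 0.006 m and y of spring_bar in the frame of stand above -0.002 m and linear speed of each of fork, spout below 0.02 m/s); the robot touches nothing.
It fails at once if the gripper or the arm touches the spring bar (contact force between any of the fingers, the arm and spring_bar above 0.5 N).
It fails at once if a bystander is moved by more than 25 mm (distance of any of milk_jug, tamper, filter_basket, brush, espresso_cup, saucer, spoon, tall_cup from where it was at the start of the episode above 0.025 m).
It also fails if it takes over 62 s, if anything falls off the work surface, if the arm or the gripper's body presses on something with over 40 N, if the wrist force passes 120 N, or if a joint passes its speed limit or range.

## Working session

There is one attempt and no reset: what is moved stays moved. The work goes in short steps, Python scripts to look and compute and a tool call to move; the robot and the scene stay as the last step left them, time stands still between calls to the robot, and variables do not carry over. Pictures are saved under pics/ and viewed, and the job is handed in when it is done.

Besides the shell and the picture viewer there is one more tool, called after "Request:" by a JSON object that holds its "method" and its "body", one argument or row to a line. jog_arm: Moves the arm, as the interface text tells. Its arguments: {"type":"object","properties":{"plan":{"type":"array","items":{"type":"array"}},"force":{"type":"number"}},"required":["plan"]}

```bash
ls; mkdir -p pics; python3 - <<'E'
from bench import *
import cv2
print(sense())
for n in ("scene","top","wrist"):
    print(n,camera_info(n)); 
    p,d=snapshot(n); cv2.imwrite(f"pics/{n}0.png",p)
    import numpy as np; np.save(f"pics/{n}0.npy",d); 
E
```

```text
pics
{'time': 0.0, 'joint_pos': array([ 6.51245358e+01,  7.51504274e+00,  8.53294108e+01,  5.80798956e-04,
        8.72604266e+01, -4.89305960e+00]), 'qd': array([ 0.05398121, -0.02787401, -0.0082222 , -0.00291098, -0.00433119,
       -0.08896171]), 'joint_efforts': array([ 2.16677108e-03, -5.69406724e+01, -5.00535786e+01,  2.65028057e-04,
        1.52475655e-02,  1.08675752e-05]), 'tool_pos': array([204.79871977, 563.42178917, 247.24381176]), 'tcp_rot': array([-1.79895552e+02, -9.52384266e-03,  1.60017558e+02]), 'ft_force': array([ 0.41170581, -1.04504942, -0.2135339 ]), 'wrist_torque': array([ 0.0155974 ,  0.00422505, -0.00147902]), 'finger_gap': 85.63685076596038}
scene {'fov_y': 43.97056335577407, 'cx': 281.6407063017885, 'cy': 211.83477994412183, 'dist_coeffs': array([0.05206515, 0.        , 0.        , 0.        , 0.        ]), 'origin': array([1174.50301909,  702.41917155, 1119.68998909]), 'orientation': array([-137.38539933,    0.48574489,  141.08225289])}
top {'fov_y': 49.36987221081873, 'cx': 280.68115676453294, 'cy': 211.66894165825425, 'dist_coeffs': array([0.00817276, 0.        , 0.        , 0.        , 0.        ]), 'origin': array([ 400.92287108,  -32.49394622, 1562.38433798]), 'orientation': array([-1.72418515e+02,  7.84694968e-02, -8.89164373e+01])}
wrist {'fov_y': 66.5788050645978, 'cx': 279.25490634647116, 'cy': 210.3837771493148, 'dist_coeffs': array([-0.05777333,  0.        ,  0.        ,  0.        ,  0.        ]), 'origin': array([132.59180656, 588.46528983, 371.9838394 ]), 'orientation': array([1.62490617e+02, 8.24901924e-02, 7.00253935e+01])}
```

View pics/scene0.png

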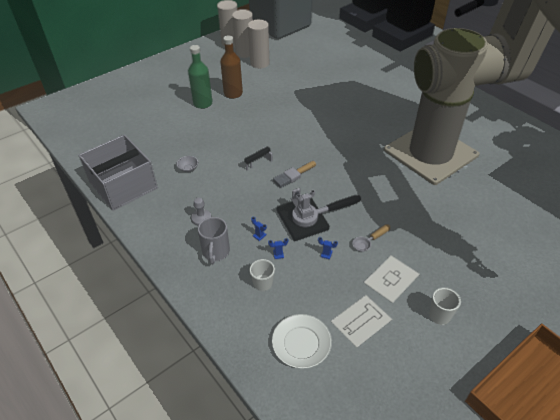

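View pics/top0.png

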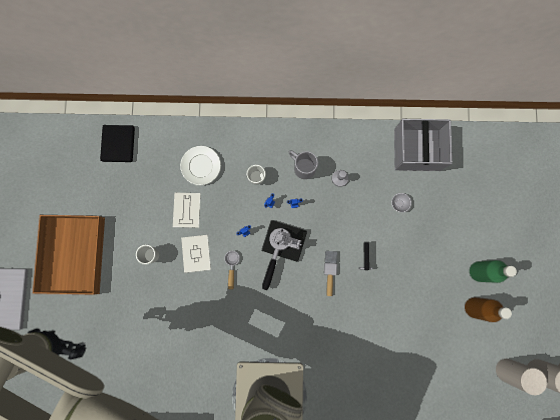

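View pics/wrist0.png

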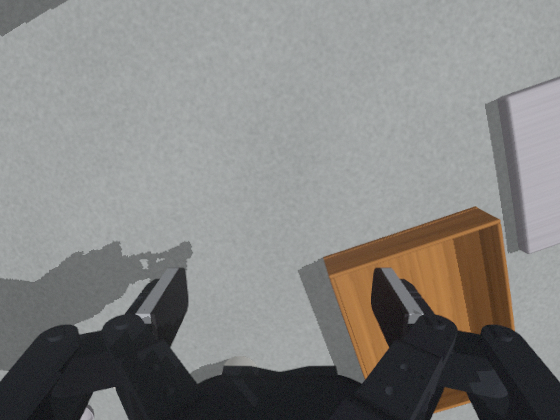

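The scene and top views agree. The stand is at top (285,240), the fork tool at top (367,255), the tool card at (186,210) and the spout card at (196,253). The three blue spouts at top (245,231), (269,200) and (295,203) are decoys. Next, enlarged crops.

```bash
cat > h.py <<'E'
import numpy as np, cv2
from scipy.spatial.transform import Rotation as R
def rot(rpy): return R.from_euler('xyz',rpy,degrees=True).as_matrix()
def K(ci):
    f=210/np.tan(np.radians(ci['fov_y']/2)); return np.array([[f,0,ci['cx']],[0,f,ci['cy']],[0,0,1]])
def rays(ci,uv):
    uv=np.asarray(uv,float).reshape(-1,1,2)
    n=cv2.undistortPoints(uv,K(ci),np.array(ci['dist_coeffs']))[:,0]
    return np.c_[n,np.ones(len(n))]@rot(ci['orientation']).T
def onplane(ci,uv,z):
    r=rays(ci,uv); o=np.array(ci['origin']); return o+r*((z-o[2])/r[:,2])[:,None]
def deproj(ci,uv,d):
    return np.array(ci['origin'])+rays(ci,uv)*np.asarray(d)[:,None]
def proj(ci,P):
    P=np.asarray(P,float).reshape(-1,3); M=rot(ci['orientation']).T
    q=(P-ci['origin'])@M.T
    return cv2.projectPoints(q,np.zeros(3),np.zeros(3),K(ci),np.array(ci['dist_coeffs']))[0][:,0]
def crop(img,u0,v0,u1,v1,s): return cv2.resize(img[v0:v1,u0:u1],None,fx=s,fy=s,interpolation=cv2.INTER_CUBIC)
E
python3 - <<'E'
from h import *
t=cv2.imread('pics/top0.png'); s=cv2.imread('pics/scene0.png')
cv2.imwrite('pics/t1.png',crop(t,220,180,390,300,4.6))
cv2.imwrite('pics/s1.png',crop(s,230,130,380,240,5))
cv2.imwrite('pics/t2.png',crop(t,160,180,220,280,6))
E
```

```text
(no output)
```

View pics/t1.png

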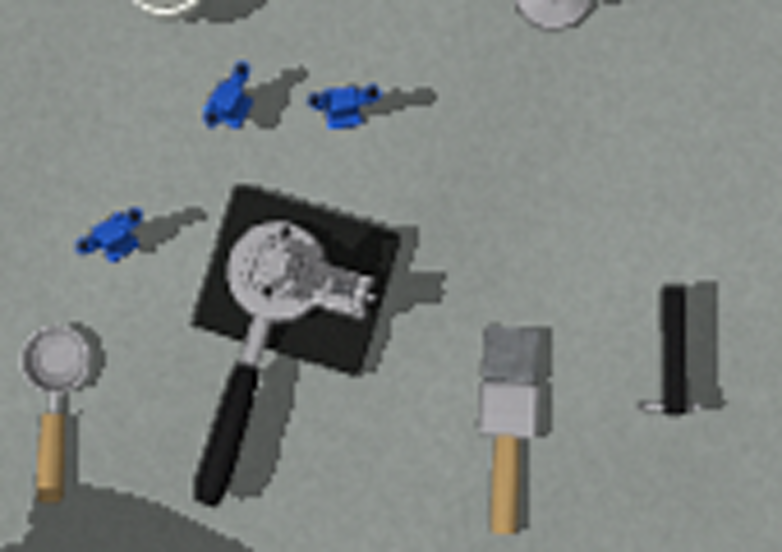

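View pics/s1.png

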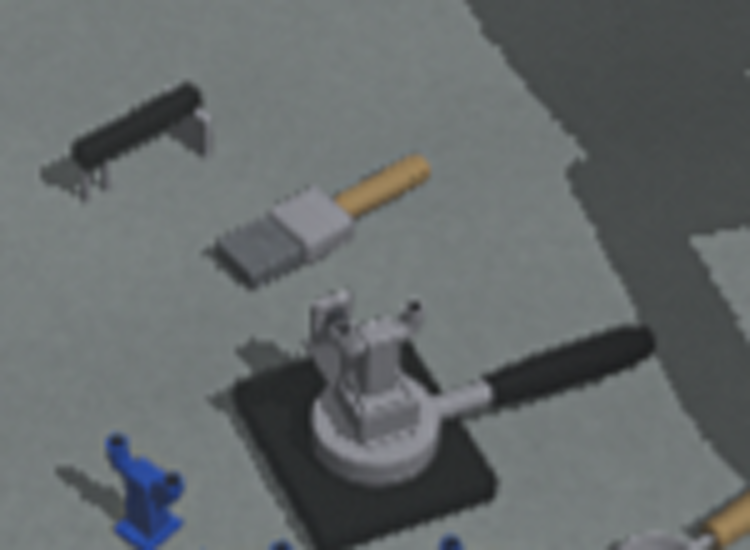

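View pics/t2.png

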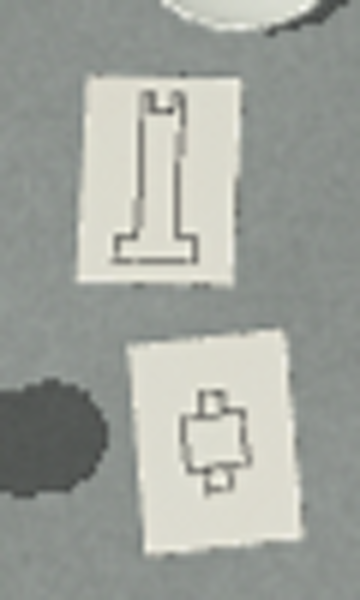

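The steel spout sits on the stand at t1 (270,270), with the spring bar's lugs to its right at (350,295). The tool has its foot plate at the bottom, t1 (675,407), so its fork end is at the top, towards world +x. Next I measure the cards, tool and stand.

```bash
cat > m1.py <<'E'
from h import *
from bench import camera_info
t=cv2.imread('pics/top0.png'); ci=camera_info('top')
def rect(mask,z,u0,v0,u1,v1,lab):
    m=np.zeros_like(mask); m[v0:v1,u0:u1]=mask[v0:v1,u0:u1]
    n,l,st,c=cv2.connectedComponentsWithStats(m); i=1+np.argmax(st[1:,4]); 
    v,u=np.nonzero(l==i)
    cnt=max(cv2.findContours((l==i).astype(np.uint8),0,2)[0],key=cv2.contourArea)
    P=onplane(ci,cnt[:,0],z)[:,:2]
    r=cv2.minAreaRect(P.astype(np.float32)); print(lab,r, cv2.boxPoints(r).round(1).tolist(), 'area centroid',onplane(ci,[[u.mean(),v.mean()]],z)[0].round(1))
g=t.min(2)
white=(g>190).astype(np.uint8)
rect(white,1.6,165,185,212,235,'cardF')
rect(white,1.6,178,228,215,278,'cardS')
dark=((t.max(2)<60)).astype(np.uint8)
rect(dark,46,355,235,374,275,'fork')
rect(dark,22,255,215,312,263,'cradle')
rect(dark,40,255,258,280,292,'handle')
E
python3 m1.py
python3 - <<'E'
import cv2
t=cv2.imread('pics/top0.png')
print(t[255,362:376].max(1), t[250,300],t[280,270],t[210,175])
E
```

```text
cardF ((610.300048828125, 299.7912292480469), (114.87369537353516, 88.67445373535156), 1.0694659948349) [[552.0, 343.0], [553.7000122070312, 254.39999389648438], [668.5999755859375, 256.5], [666.9000244140625, 345.20001220703125]] area centroid [611.5 299.2   1.6]
cardS ((460.69122314453125, 261.30328369140625), (117.6717300415039, 88.63732147216797), 7.488266468048096) [[396.6000061035156, 297.6000061035156], [408.1000061035156, 209.6999969482422], [524.7999877929688, 225.0], [513.2000122070312, 312.8999938964844]] area centroid [460.4 260.8   1.6]
fork ((462.05596923828125, -312.82745361328125), (16.446638107299805, 89.19911193847656), 89.68952178955078) [[417.3999938964844, -320.79998779296875], [506.6000061035156, -321.29998779296875], [506.70001220703125, -304.79998779296875], [417.5, -304.3999938964844]] area centroid [ 461.6 -311.4   46. ]
cradle ((508.7613220214844, -40.205078125), (127.28723907470703, 109.65354919433594), 73.81026458740234) [[438.3999938964844, -86.0], [543.7000122070312, -116.5999984741211], [579.2000122070312, 5.599999904632568], [473.8999938964844, 36.20000076293945]] area centroid [508.  -44.6  22. ]
handle ((394.897705078125, 7.832220077514648), (23.368507385253906, 102.394287109375), 74.4686279296875) [[342.3999938964844, 10.300000190734863], [441.1000061035156, -17.100000381469727], [447.3999938964844, 5.400000095367432], [348.70001220703125, 32.79999923706055]] area centroid [394.4   8.4  40. ]
[152 125  53  29  30  27  20  82  88  89  87  87  91  87] [27 28 28] [10 11 11] [206 219 220]
```

```bash
cat >> h.py <<'E'
def rel(cur,yaw,tgt,yaw2,):
    """tool-frame shift (m) and turn about tool z from commanded (cur,yaw) to (tgt,yaw2), tool down"""
    M=rot([180,0,yaw]); return (M.T@(np.array(tgt,float)-cur)/1000).round(4).tolist(), -(yaw2-yaw)
E
python3 -c "
from h import *
import bench
print([n for n in dir(bench) if n[0]!='_'], getattr(bench,'nose_length',None))
print(rel([205,563.9,248.3],160,[490,280,250],180))"
```

```text
['PlanningError', 'camera_info', 'hand_in', 'nose_length', 'sense', 'snapshot'] 17.0
([-0.3649, -0.1693, -0.0017], -20)
```

Request:
{"method": "jog_arm", "body": {
  "plan": [
    [[0,0,-20],[-0.365,-0.1694,-0.0017],1],
    [[0,0,-20],[-0.365,-0.1694,-0.0017],1],
    [[0,0,-20],[-0.365,-0.1694,-0.0017],1],
    [[0,0,-20],[-0.365,-0.1694,-0.0017],1],
    [[0,0,-20],[-0.365,-0.1694,-0.0017],1],
    [[0,0,-20],[-0.365,-0.1694,-0.0017],1],
    [[0,0,-20],[-0.365,-0.1694,-0.0017],1],
    [[0,0,-20],[-0.365,-0.1694,-0.0017],1],
    [[0,0,-20],[-0.365,-0.1694,-0.0017],1]
  ]
}}

```text
time: 1.27
tool_pos: [489.7, 280.2, 249.6]
tcp_rot: [180.0, -0.1, -180.0]
ft_force: [0.1, 0.8, 0.2]
finger_gap: 85.8
```

```bash
cat > snapw.py <<'E'
import sys,pickle
from h import *
from bench import *
n=sys.argv[1]; cam=sys.argv[2] if len(sys.argv)>2 else 'wrist'
ci=camera_info(cam); p,d=snapshot(cam); cv2.imwrite(f'pics/{n}.png',p); np.save(f'pics/{n}.npy',d); pickle.dump(ci,open(f'pics/{n}.pkl','wb'))
s=sense(); print(s['time'],s['tool_pos'].round(1),s['tcp_rot'].round(2),s['finger_gap'])
E
python3 snapw.py w1
```

```text
1.325 [489.5 280.6 249.8] [ 1.7999e+02 -4.0000e-02 -1.7994e+02] 85.62016531558909
```

View pics/w1.png

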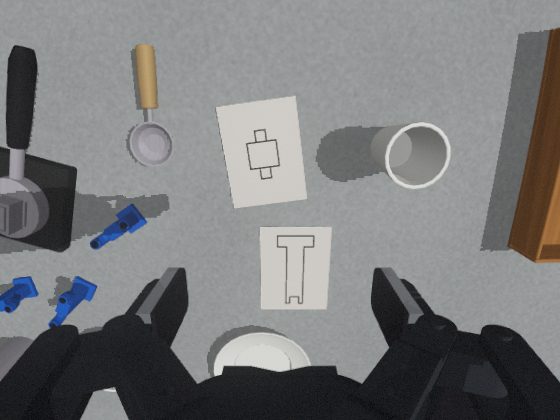

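The wrist view shows the spout card at pixel (262,152) and the tool card at (295,268), with its fork notch at the bottom (295,300), which is world +x. Both cards are clear.

```bash
cat > m2.py <<'E'
from h import *; import pickle
def meas(n,cam,boxes,z=1.6,thr=180):
    t=cv2.imread(f'pics/{n}.png'); ci=pickle.load(open(f'pics/{n}.pkl','rb'))
    for lab,(u0,v0,u1,v1) in boxes.items():
        m=np.zeros(t.shape[:2],np.uint8); m[v0:v1,u0:u1]=(t.min(2)>thr)[v0:v1,u0:u1]
        cnt=max(cv2.findContours(m,0,2)[0],key=cv2.contourArea)
        P=onplane(ci,cnt[:,0],z)[:,:2]
        r=cv2.minAreaRect(P.astype(np.float32)); b=cv2.boxPoints(r)
        print(lab,np.round(r[0],1),np.round(r[1],1),round(r[2],2))
meas('w1','wrist',{'S':(210,90,315,215),'F':(255,220,340,315)})
E
python3 m2.py
```

```text
S [461.9 259.8] [119.3  89.7] 7.61
F [610.6 298.9] [ 89.4 117.9] 89.79
```

Request:
{"method": "jog_arm", "body": {
  "plan": [
    [[0,0,0],[0.025,-0.33,0],1],
    [[0,0,0],[0.025,-0.33,0],1],
    [[0,0,0],[0.025,-0.33,0],1],
    [[0,0,0],[0.025,-0.33,0],1],
    [[0,0,0],[0.025,-0.33,0],1],
    [[0,0,0],[0.025,-0.33,0],1],
    [[0,0,0],[0.025,-0.33,0],1],
    [[0,0,0],[0.025,-0.33,0],1]
  ]
}}

```text
time: 2.33
tool_pos: [465.3, -48.7, 250.0]
tcp_rot: [180.0, 0.0, -179.9]
ft_force: [1.0, 0.5, 0.1]
finger_gap: 85.7
```

```bash
python3 snapw.py w2
```

```text
2.375 [465.3 -48.6 250. ] [ 179.98    0.   -179.87] 85.21020724479834
```

View pics/w2.png

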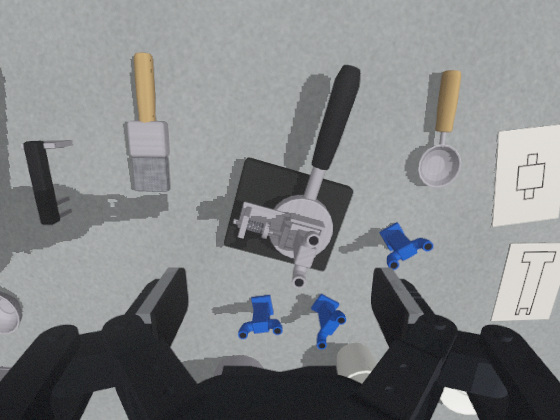

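The wrist view shows the stand with its bowl at (305,228), lugs at (245,218) and (275,228), and steel spout tubes at (313,240) and (299,283). The tool is at the left (43,183), with the fork end at the bottom. I'll locate the stand from the cradle's edges and the depth readings at the lug tops.

```bash
cat > m3.py <<'E'
from h import *; import pickle
n='w2'; t=cv2.imread(f'pics/{n}.png'); ci=pickle.load(open(f'pics/{n}.pkl','rb')); d=np.load(f'pics/{n}.npy')
cv2.imwrite('pics/w2c.png',crop(t,215,150,365,300,4))
v,u=np.mgrid[150:300,215:365]; v=v.ravel();u=u.ravel()
P=deproj(ci,np.c_[u,v],d[v,u])
def rr(m,lab):
    r=cv2.minAreaRect(P[m,:2].astype(np.float32)); print(lab,m.sum(),np.round(r[0],1),np.round(r[1],1),round(r[2],1), P[m,2].mean().round(1))
print(np.histogram(P[:,2],bins=np.arange(-5,140,5)))
rr((P[:,2]>18)&(P[:,2]<26),'cradle')
lug=(P[:,2]>80)&(P[:,2]<86)
im=np.zeros((150,150),np.uint8); im[lug.reshape(150,150)]=255
cv2.imwrite('pics/lug.png',cv2.resize(im,None,fx=4,fy=4,interpolation=0))
k,l,st,c=cv2.connectedComponentsWithStats(im)
for i in range(1,k):
    if st[i,4]>12: rr((l.ravel()==i),f'lug{i} {c[i]}')
m=(P[:,2]>47)&(P[:,2]<53); rr(m,'bowltop'); print(cv2.minEnclosingCircle(P[m,:2].astype(np.float32)))
rr((P[:,2]>118),'tubes'); m=P[:,2]>118; print(P[m,:2].mean(0))
# cradle colour
m=np.zeros(t.shape[:2],np.uint8); m[150:280,215:365]=(t.max(2)<60)[150:280,215:365]
E
python3 m3.py
```

```text
(array([9961, 1741,   98,   69,  666, 4504,   12,   45,  216, 1080, 1388,
        159,   74,   95,  344,  338,  248,  348,   28,   26,   22,   23,
         41,  456,  108,  310,    3,    0]), array([ -5,   0,   5,  10,  15,  20,  25,  30,  35,  40,  45,  50,  55,
        60,  65,  70,  75,  80,  85,  90,  95, 100, 105, 110, 115, 120,
       125, 130, 135]))
cradle 5059 [510.1 -41. ] [129.8 109.5] 74.0 21.0
lug1 [28.26241135 76.46808511] 141 [497.8 -85.3] [ 5.9 24.2] 73.7 82.1
lug2 [68.91240876 87.39416058] 137 [509.  -45.4] [ 6.1 23.9] 74.0 82.0
lug3 [50.38095238 82.35714286] 42 [504.  -63.7] [ 4.7 10.1] 72.1 81.0
lug4 [85.88888889 83.5       ] 18 [504.3 -28.9] [2.9 8.3] 12.9 82.8
lug5 [79.4 93.4] 15 [514.5 -34.9] [ 0.4 10.9] 73.8 83.0
bowltop 787 [495.2 -32.7] [ 80.2 120.9] 31.9 49.2
((481.1262512207031, -38.58995819091797), 63.155887603759766)
tubes 435 [463.8 -30.9] [153.5  26.4] 4.7 179.0
[485.495963   -31.95084213]
```

```bash
cd pics; python3 -c "
import cv2,numpy as np
cv2.imwrite('cmb.png',cv2.resize(np.hstack([cv2.imread('w2c.png'),cv2.imread('lug.png')]),(800,400)))"
```

```text
(no output)
```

View pics/cmb.png

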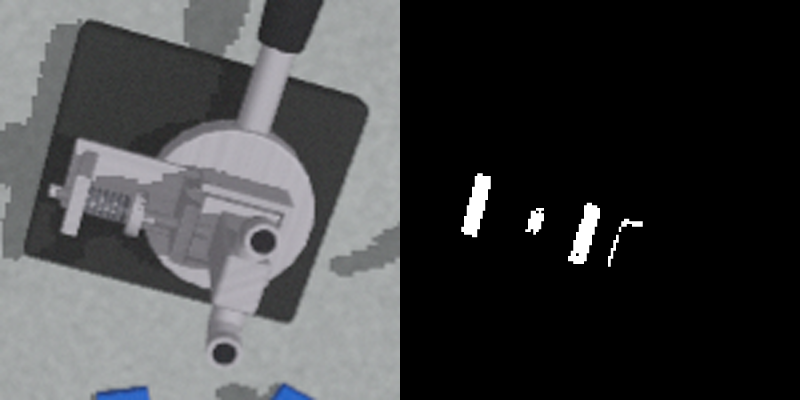

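Request:
{"method": "jog_arm", "body": {
  "plan": [
    [[0,0,0],[0.03,-0.263,0.04],1],
    [[0,0,0],[0.03,-0.263,0.04],1],
    [[0,0,0],[0.03,-0.263,0.04],1],
    [[0,0,0],[0.03,-0.263,0.04],1],
    [[0,0,0],[0.03,-0.263,0.04],1],
    [[0,0,0],[0.03,-0.263,0.04],1],
    [[0,0,0],[0.03,-0.263,0.04],1]
  ]
}}

```text
time: 3.25
tool_pos: [436.2, -311.4, 210.2]
tcp_rot: [180.0, 0.0, -179.9]
ft_force: [0.1, -0.5, 0.7]
finger_gap: 85.4
```

```bash
python3 snapw.py w3; cat > m4.py <<'E'
from h import *; import pickle
n='w3'; t=cv2.imread(f'pics/{n}.png'); ci=pickle.load(open(f'pics/{n}.pkl','rb')); d=np.load(f'pics/{n}.npy')
v,u=np.mgrid[0:300,190:380]; v=v.ravel();u=u.ravel()
P=deproj(ci,np.c_[u,v],d[v,u])
m=(P[:,2]>41)&(P[:,2]<50)&(d[v,u]>0)
im=np.zeros((300,190),np.uint8); im[m.reshape(im.shape)]=1
k,l,st,c=cv2.connectedComponentsWithStats(im)
for i in range(1,k):
    if st[i,4]>30:
        q=P[l.ravel()==i]; r=cv2.minAreaRect(q[:,:2].astype(np.float32)); print(c[i],st[i,4],np.round(r[0],1),np.round(r[1],1),round(r[2],2),q[:,2].mean())
        w,V=np.linalg.eigh(np.cov(q[:,:2].T)); print(np.degrees(np.arctan2(V[1,1],V[0,1])))
E
python3 m4.py
```

```text
3.3 [ 436.2 -311.4  210.3] [ 1.7999e+02  3.0000e-02 -1.7985e+02] 85.31564773989598
[ 87.27874332 219.65842246] 1496 [ 463.5 -314.8] [93.3 15.4] 0.44 44.77808898328001
-179.51623243570404
```

View pics/w3.png

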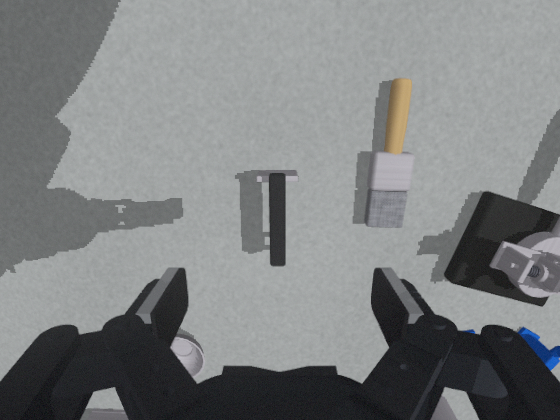

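Request:
{"method": "jog_arm", "body": {
  "plan": [
    [[0,0,0],[-0.012,-0.0035,0.05],1],
    [[0,0,0],[-0.012,-0.0035,0.1],1],
    [[0,0,0],[-0.012,-0.0035,0.13],1],
    [[0,0,0],[-0.012,-0.0035,0.15],1],
    [[0,0,0],[-0.012,-0.0035,0.165],1],
    [[0,0,0],[-0.012,-0.0035,0.172],1],
    [[0,0,0],[-0.012,-0.0035,0.172],1]
  ]
}}

```text
time: 4.18
tool_pos: [447.6, -316.3, 38.2]
tcp_rot: [180.0, 0.0, -180.0]
ft_force: [0.1, -0.7, 0.3]
finger_gap: 85.3
```

```bash
python3 snapw.py w4
```

```text
4.225 [ 447.8 -316.7   38.7] [-1.7997e+02  4.0000e-02 -1.7997e+02] 85.52666359132625
```

View pics/w4.png

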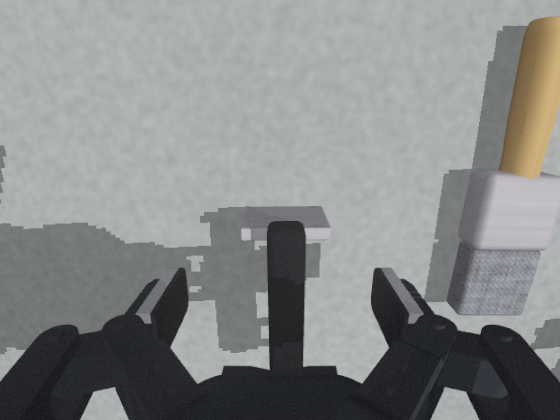

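The tool's handle runs down column 287, between the pads and about 2 mm off centre. I'm closing now.

Request:
{"method": "jog_arm", "body": {
  "plan": [
    [[0,0,0],[0,0.002,0],0],
    [[0,0,0],[0,0.002,0],-1],
    [[0,0,0],[0,0.002,0],-1],
    [[0,0,0],[0,0.002,0],-1],
    [[0,0,0],[0,0.002,0],-1],
    [[0,0,0],[0,0.002,0],-1],
    [[0,0,0],[0,0.002,0],-1]
  ],
  "force": 60
}}

```text
time: 5.1
tool_pos: [447.3, -314.7, 38.1]
tcp_rot: [-180.0, 0.0, -180.0]
ft_force: [-1.2, -1.2, 2.7]
finger_gap: 15.1
```

```bash
python3 snapw.py w5
```

```text
5.15 [ 447.4 -314.7   38.1] [-1.7999e+02  1.0000e-02 -1.7999e+02] 14.92118622841719
```

View pics/w5.png

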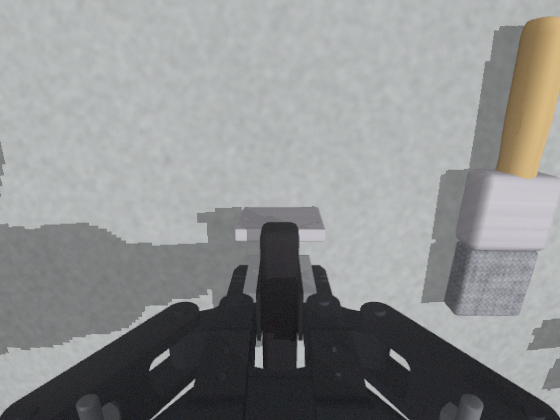

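```bash
python3 - <<'E'
from h import *; import pickle
ci=pickle.load(open('pics/w5.pkl','rb')); d=np.load('pics/w5.npy')
print(onplane(ci,[[280,222.5],[262,226],[298,226]],46))
v,u=np.mgrid[200:300,258:302]; v=v.ravel();u=u.ravel(); P=deproj(ci,np.c_[u,v],d[v,u]); m=(P[:,2]>42)&(P[:,2]<50)
print(P[m].min(0),P[m].max(0),m.sum(), np.median(P[m,2]))
E
```

```text
[[ 412.20405868 -315.83895338   46.        ]
 [ 413.65359724 -322.83932687   46.        ]
 [ 413.64706911 -308.83521464   46.        ]]
[ 416.22269868 -325.0181293    42.02384681] [ 448.26193611 -306.93451882   49.99626279] 2683 45.136910956509496
```

Request:
{"method": "jog_arm", "body": {
  "plan": [
    [[0,0,0],[0,0,-0.04],-1],
    [[0,0,0],[0,0,-0.1],-1],
    [[0,0,5],[0,0.02,-0.152],-1],
    [[0,0,10],[-0.005,0.07,-0.152],-1],
    [[0,0,16],[-0.01,0.13,-0.152],-1],
    [[0,0,16],[-0.01,0.18,-0.152],-1],
    [[0,0,16],[-0.01,0.225,-0.152],-1],
    [[0,0,16],[-0.01,0.255,-0.152],-1],
    [[0,0,16],[-0.01,0.274,-0.152],-1],
    [[0,0,16],[-0.01,0.274,-0.152],-1],
    [[0,0,16],[-0.01,0.274,-0.152],-1]
  ]
}}

```text
time: 6.52
tool_pos: [457.2, -40.9, 189.8]
tcp_rot: [-180.0, -0.0, 164.0]
ft_force: [-1.3, 0.2, -0.5]
finger_gap: 15.0
```

```bash
python3 snapw.py w6; python3 snapw.py s6 scene
```

```text
6.575 [457.2 -41.2 189.8] [-1.7998e+02 -1.0000e-02  1.6399e+02] 14.837344795967638
6.625 [457.2 -41.3 189.9] [-1.7999e+02 -1.0000e-02  1.6397e+02] 14.946775738606304
```

View pics/w6.png

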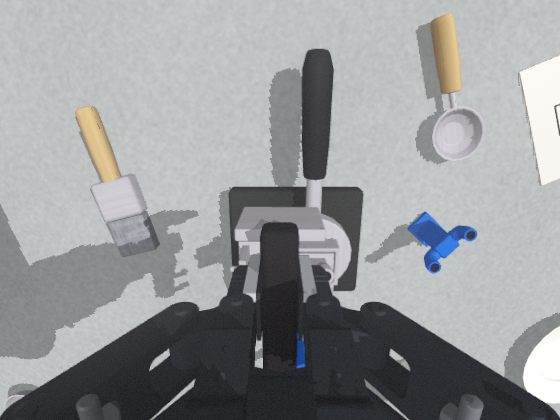

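Request:
{"method": "jog_arm", "body": {
  "plan": [
    [[0,0,0],[0,0.0005,0.03],-1],
    [[0,0,0],[0,0.0005,0.05],-1],
    [[0,0,0],[0,0.0005,0.06],-1],
    [[0,0,0],[0,0.0005,0.06],-1]
  ]
}}

```text
time: 7.12
tool_pos: [457.0, -40.4, 129.5]
tcp_rot: [-180.0, -0.1, 164.0]
ft_force: [-0.2, 0.4, -0.4]
finger_gap: 15.0
```

```bash
python3 snapw.py s7 scene; python3 snapw.py t7 top; python3 -c "
from h import *
s=cv2.imread('pics/s7.png');t=cv2.imread('pics/t7.png')
cv2.imwrite('pics/s7c.png',np.hstack([crop(s,260,150,350,250,5),]))
"
```

```text
7.175 [457.5 -40.4 130.3] [-180.      0.    163.98] 14.958207458124818
7.225 [457.9 -40.4 130.8] [1.80e+02 6.00e-02 1.64e+02] 15.012420211745074
```

View pics/s7c.png

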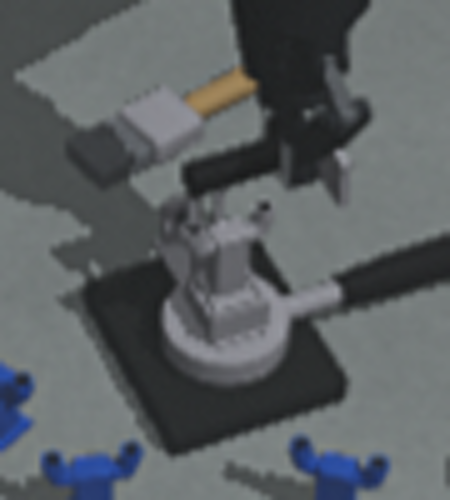

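Request:
{"method": "jog_arm", "body": {
  "plan": [
    [[0,0,0],[0,0,0.004],-1],
    [[0,0,0],[0,0,0.008],-1],
    [[0,0,0],[0,0,0.012],-1],
    [[0,0,0],[0,0,0.016],-1],
    [[0,0,0],[0,0,0.02],-1],
    [[0,0,0],[0,0,0.02],-1]
  ]
}}

```text
time: 7.98
tool_pos: [457.0, -40.0, 109.5]
tcp_rot: [-180.0, -0.1, 164.0]
ft_force: [-0.2, 0.4, -0.8]
finger_gap: 14.7
```

```bash
python3 -c "
from bench import *
s=sense();print(s['ft_force'],s['tool_pos'],s['wrist_torque'])"
```

```text
[-0.15298962  0.38396575 -0.79061234] [457.03200484 -40.00359452 109.47178415] [-0.02496463 -0.00693081 -0.01475322]
```

Request:
{"method": "jog_arm", "body": {
  "plan": [
    [[0,0,0],[0,0,0.004],-1],
    [[0,0,0],[0,0,0.008],-1],
    [[0,0,0],[0,0,0.012],-1],
    [[0,0,0],[0,0,0.012],-1]
  ]
}}

```text
time: 8.48
tool_pos: [457.0, -40.0, 97.5]
tcp_rot: [-180.0, -0.1, 164.0]
ft_force: [-0.7, -0.0, -0.7]
finger_gap: 15.0
```

```bash
python3 snapw.py w8; python3 snapw.py t8 top; python3 -c "
from h import *
t=cv2.imread('pics/t8.png')
cv2.imwrite('pics/t8c.png',np.hstack([crop(t,250,210,320,270,8),]))
"
```

```text
8.525 [457.2 -40.1  97.8] [-1.8000e+02 -3.0000e-02  1.6402e+02] 15.16240663603342
8.575 [457.4 -40.1  98. ] [-1.8000e+02 -1.0000e-02  1.6402e+02] 14.882293446948545
```

View pics/w8.png

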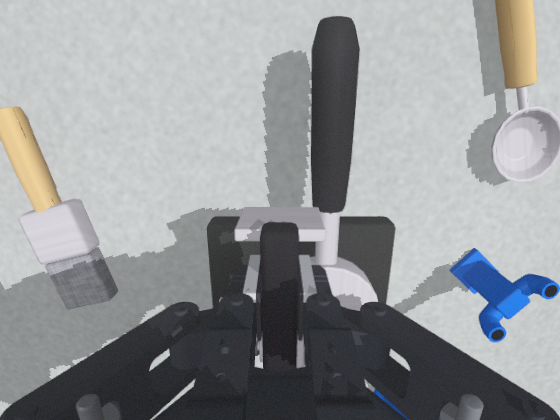

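View pics/t8c.png

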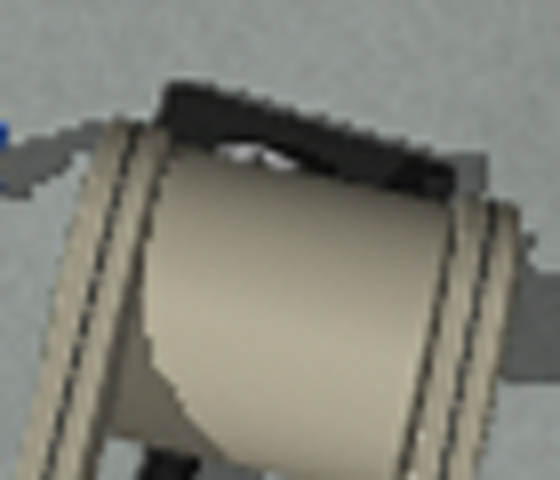

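Request:
{"method": "jog_arm", "body": {
  "plan": [
    [[0,0,0],[0,-0.003,0],-1],
    [[0,0,0],[0,-0.005,0],-1],
    [[0,0,0],[0,-0.007,0],-1],
    [[0,0,0],[0,-0.009,0],-1],
    [[0,0,0],[0,-0.011,0],-1],
    [[0,0,0],[0,-0.013,0],-1],
    [[0,0,0],[0,-0.014,0],-1],
    [[0,0,0],[0,-0.014,0],-1],
    [[0,0,0],[0,-0.014,0],-1],
    [[0,0,0],[0,-0.014,0],-1]
  ]
}}

```text
time: 9.82
tool_pos: [453.6, -53.5, 98.0]
tcp_rot: [180.0, 0.0, 164.0]
ft_force: [2.7, 3.4, -0.6]
finger_gap: 15.1
```

```bash
python3 snapw.py s9 scene; python3 -c "
from h import *
s=cv2.imread('pics/s9.png')
cv2.imwrite('pics/s9c.png',np.hstack([crop(s,260,150,350,250,5),]))
"
```

```text
9.875 [453.6 -53.5  98.1] [1.8000e+02 1.0000e-02 1.6402e+02] 14.720427438687327
```

View pics/s9c.png

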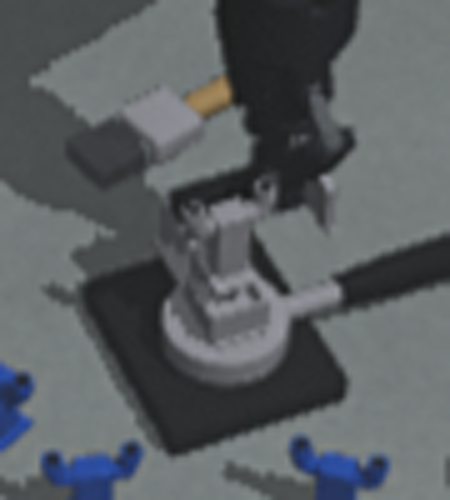

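The spout has popped up: its tubes moved from (262,212) to (265,187) in the crop and its foot is clear of the cheeks. The wrist force is about 4.3 N, as expected. Next I return to mid-gap and lift straight out.

Request:
{"method": "jog_arm", "body": {
  "plan": [
    [[0,0,0],[0,0.004,0],-1],
    [[0,0,0],[0,0.008,0],-1],
    [[0,0,0],[0,0.012,0],-1],
    [[0,0,0],[0,0.0135,0],-1],
    [[0,0,0],[0,0.0135,-0.004],-1],
    [[0,0,0],[0,0.0135,-0.012],-1],
    [[0,0,0],[0,0.0135,-0.03],-1],
    [[0,0,0],[0,0.0135,-0.07],-1],
    [[0,0,0],[0,0.0135,-0.112],-1],
    [[0,0,0],[0,0.0135,-0.112],-1]
  ]
}}

```text
time: 11.12
tool_pos: [459.8, -41.2, 215.0]
tcp_rot: [180.0, 0.5, 164.0]
ft_force: [-0.6, -0.0, -1.6]
finger_gap: 14.6
```

```bash
python3 -c "
from h import *
from bench import *
s=sense();print(s['tool_pos'],s['tcp_rot'])
print(rel([457,-40.5,210],164,[595.3,299.1,160],180.3), rel([457,-40.5,210],164,[595.3,299.1,210],180.3))"
```

```text
[459.76659381 -41.23482302 214.96215456] [179.9699222    0.47278667 164.00488717]
([-0.0393, 0.3646, 0.05], -16.30000000000001) ([-0.0393, 0.3646, 0.0], -16.30000000000001)
```

Request:
{"method": "jog_arm", "body": {
  "plan": [
    [[0,0,0],[-0.005,0.045,0],-1],
    [[0,0,-4],[-0.01,0.1,0],-1],
    [[0,0,-8],[-0.016,0.155,0],-1],
    [[0,0,-12],[-0.023,0.21,0],-1],
    [[0,0,-16.3],[-0.029,0.265,0],-1],
    [[0,0,-16.3],[-0.034,0.31,0.02],-1],
    [[0,0,-16.3],[-0.0385,0.345,0.04],-1],
    [[0,0,-16.3],[-0.0393,0.3646,0.05],-1],
    [[0,0,-16.3],[-0.0393,0.3646,0.05],-1],
    [[0,0,-16.3],[-0.0393,0.3646,0.05],-1]
  ]
}}

```text
time: 12.38
tool_pos: [595.3, 298.3, 160.0]
tcp_rot: [-180.0, -0.0, -179.7]
ft_force: [0.1, 0.2, -1.0]
finger_gap: 15.3
```

```bash
python3 snapw.py w10; python3 snapw.py t10 top
```

```text
12.425 [595.6 298.2 160.5] [-1.7999e+02  2.0000e-02 -1.7972e+02] 14.81925195381819
12.475 [595.7 298.2 160.8] [ 1.8000e+02  5.0000e-02 -1.7974e+02] 14.588336673937752
```

View pics/w10.png

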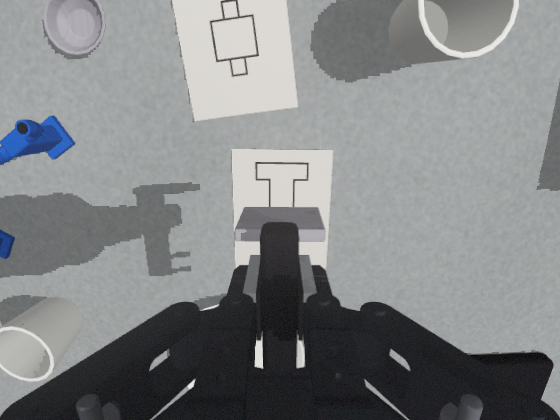

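View pics/t10.png

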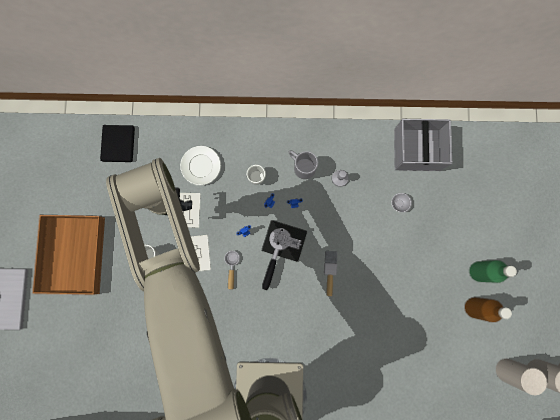

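```bash
python3 -c "
from h import *; import pickle
ci=pickle.load(open('pics/w10.pkl','rb'))
print(onplane(ci,[[232.5,150],[332.5,150],[256,163],[308,163]],1.6))"
```

```text
[[552.19008611 255.53562263   1.6       ]
 [551.68389863 343.38803185   1.6       ]
 [563.58765705 276.02651138   1.6       ]
 [563.32398571 322.18924821   1.6       ]]
```

Request:
{"method": "jog_arm", "body": {
  "plan": [
    [[0,0,0],[0,0.0005,0.05],-1],
    [[0,0,0],[0,0.0005,0.085],-1],
    [[0,0,0],[0,0.0005,0.105],-1],
    [[0,0,0],[0,0.0005,0.114],-1],
    [[0,0,0],[0,0.0005,0.117],-1],
    [[0,0,0],[0,0.0005,0.117],-1]
  ]
}}

```text
time: 13.22
tool_pos: [596.4, 299.9, 44.4]
tcp_rot: [180.0, 0.1, -179.7]
ft_force: [0.4, 0.0, -1.0]
finger_gap: 15.1
```

```bash
python3 snapw.py w11
```

```text
13.275 [596.4 300.   44.6] [ 1.7995e+02  1.3000e-01 -1.7968e+02] 15.052874576667737
```

View pics/w11.png

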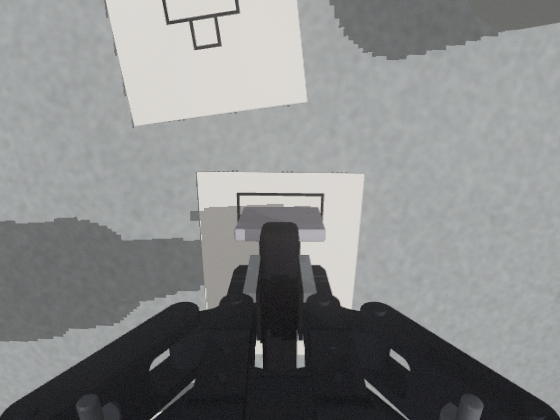

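The foot plate is centred on the drawn cross bar at (280,205). I'll lower the last 4 mm and release.

Request:
{"method": "jog_arm", "body": {
  "plan": [
    [[0,0,0],[0.0005,0,0.002],-1],
    [[0,0,0],[0.0005,0,0.004],-1],
    [[0,0,0],[0.0005,0,0.0045],-1],
    [[0,0,0],[0.0005,0,0.0045],-1],
    [[0,0,0],[0.0005,0,0.0045],-0.4],
    [[0,0,0],[0.0005,0,0.0045],0],
    [[0,0,0],[0.0005,0,0.0045],0.3],
    [[0,0,0],[0.0005,0,0.0045],0.3]
  ]
}}

```text
time: 14.28
tool_pos: [594.9, 299.5, 38.3]
tcp_rot: [-180.0, -0.0, -179.7]
ft_force: [0.2, -0.4, -0.7]
finger_gap: 55.7
```

```bash
python3 snapw.py w12
```

```text
14.325 [594.9 299.6  38.3] [-1.8000e+02 -1.0000e-02 -1.7969e+02] 55.46050415372109
```

View pics/w12.png

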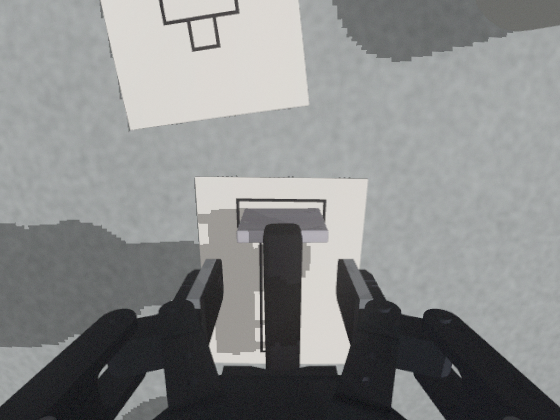

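Request:
{"method": "jog_arm", "body": {
  "plan": [
    [[0,0,0],[0,0,-0.02],0.3],
    [[0,0,0],[0,0,-0.06],0.3],
    [[0,0,0],[0,0,-0.12],0.6],
    [[0,0,0],[0.02,0,-0.18],1],
    [[0,0,0],[0.04,0,-0.21],1],
    [[0,0,0],[0.04,0,-0.21],1]
  ]
}}

```text
time: 15.08
tool_pos: [556.0, 300.5, 255.1]
tcp_rot: [179.8, 0.5, -179.6]
ft_force: [0.2, 0.1, -0.1]
finger_gap: 85.4
```

```bash
python3 snapw.py w13; cat > m5.py <<'E'
import sys
from h import *; import pickle
n=sys.argv[1]; b=list(map(int,sys.argv[2:6])); z0,z1=map(float,sys.argv[6:8])
ci=pickle.load(open(f'pics/{n}.pkl','rb')); d=np.load(f'pics/{n}.npy')
v,u=np.mgrid[b[1]:b[3],b[0]:b[2]]; sh=v.shape; v=v.ravel();u=u.ravel()
P=deproj(ci,np.c_[u,v],d[v,u]); m=(P[:,2]>z0)&(P[:,2]<z1)&(d[v,u]>0)
k,l,st,c=cv2.connectedComponentsWithStats(m.reshape(sh).astype(np.uint8))
for i in range(1,k):
    if st[i,4]>12:
        q=P[l.ravel()==i]; r=cv2.minAreaRect(q[:,:2].astype(np.float32)); print((c[i]+b[:2]).round(),st[i,4],np.round(r[0],1),np.round(r[1],1),round(r[2],2),'z',q[:,2].mean().round(1),q[:,2].max().round(1),'mean',q.mean(0).round(1))
E
python3 m5.py w13 190 100 380 310 40 50
```

```text
15.125 [555.6 299.9 251.9] [ 179.88    0.28 -179.66] 85.49711865322386
[369. 104.] 16 [474.1 389.2] [11.2  0.9] 45.95 z 45.1 49.6 mean [473.8 388.9  45.1]
[279. 228.] 1116 [611. 300.] [15.9 93.1] 89.97 z 46.3 49.0 mean [607.6 299.9  46.3]
```

View pics/w13.png

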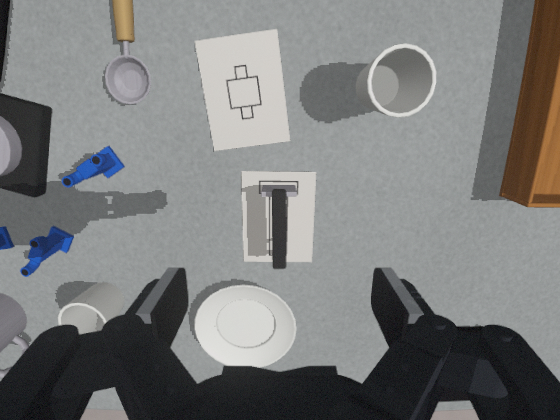

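```bash
python3 -c "
from h import *
from bench import *
s=sense();print(s['tool_pos'],s['tcp_rot'])
print(rel([555,299.6,248.5],180.3,[447,-7.4,260],164))"
```

```text
[555.6306981  299.93744195 251.93752332] [ 179.88400826    0.27600595 -179.65545587]
([0.1096, -0.3064, -0.0115], 16.30000000000001)
```

Request:
{"method": "jog_arm", "body": {
  "plan": [
    [[0,0,6],[0.015,-0.04,-0.0115],1],
    [[0,0,12],[0.033,-0.095,-0.0115],1],
    [[0,0,16.3],[0.052,-0.15,-0.0115],1],
    [[0,0,16.3],[0.072,-0.205,-0.0115],1],
    [[0,0,16.3],[0.09,-0.255,-0.0115],1],
    [[0,0,16.3],[0.102,-0.285,-0.0115],1],
    [[0,0,16.3],[0.1096,-0.3064,-0.0115],1],
    [[0,0,16.3],[0.1096,-0.3064,-0.0115],1],
    [[0,0,16.3],[0.1096,-0.3064,-0.0115],1]
  ]
}}

```text
time: 16.25
tool_pos: [447.0, -7.3, 259.3]
tcp_rot: [180.0, -0.1, 164.0]
ft_force: [0.1, -0.7, -0.3]
finger_gap: 85.6
```

```bash
python3 snapw.py w14; for z in "20 24" "80 86" "105 120" "122 142"; do echo $z; python3 m5.py w14 200 100 370 300 $z;done; python3 -c "
from h import *
s=cv2.imread('pics/w14.png')
cv2.imwrite('pics/w14c.png',crop(s,200,130,370,300,4))"
```

```text
16.3 [447.1  -7.  259.4] [ 1.7999e+02 -6.0000e-02  1.6403e+02] 85.4649774651168
20 24
[240. 212.] 1901 [486.5 -63.4] [71.3 74.1] 74.01 z 21.2 23.3 mean [471.7 -64.1  21.2]
[308. 228.] 1499 [522.5   0.9] [ 41.3 108.3] 74.35 z 21.2 23.6 mean [515.1   8.1  21.2]
[243. 268.] 620 [542.5 -81.7] [67.4 26.2] 72.16 z 21.2 23.6 mean [543.5 -84.1  21.2]
80 86
[222. 258.] 129 [498.  -85.4] [ 6.2 24.3] 74.33 z 81.9 84.1 mean [497.5 -85.1  81.9]
[262. 257.] 119 [509.1 -45.7] [ 5.3 24.1] 73.43 z 82.0 83.5 mean [508.5 -45.2  82. ]
[281. 255.] 362 [514.2 -26.5] [29.9 26.1] 74.68 z 84.5 86.0 mean [510.5 -25.1  84.5]
[244. 258.] 40 [504.2 -63.3] [ 4.3 10.8] 72.02 z 81.0 82.6 mean [504.2 -63.4  81. ]
105 120
[288. 264.] 13 [508.3 -17. ] [2.3 0.6] 22.31 z 112.5 119.6 mean [508.1 -17.2 112.5]
122 142
[281. 277.] 686 [510.1 -25.6] [15.5 45.9] 74.07 z 131.2 140.3 mean [510.2 -25.5 131.2]
```

View pics/w14.png

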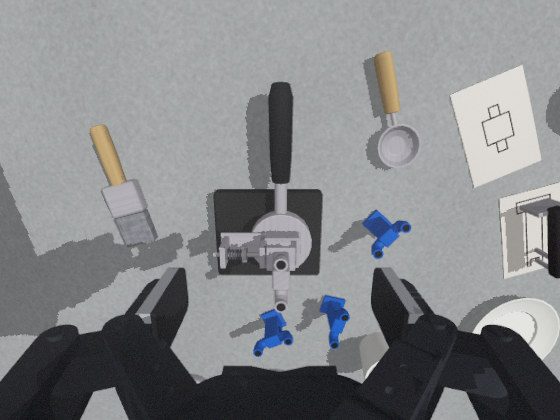

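View pics/w14c.png

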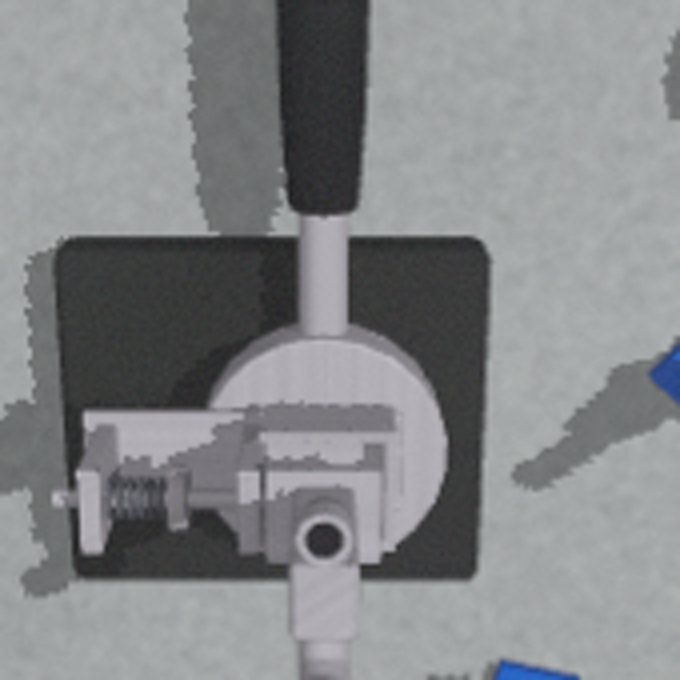

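```bash
python3 -c "
from h import *; import pickle
ci=pickle.load(open('pics/s9.pkl','rb'))
y=np.array([.2756,.9613,0]);x=np.array([.9613,-.2756,0]);T=np.array([453.6,-53.5,0])
for z in (98,81,75,68):
  for yy in (10,20):
    print(z,yy,((proj(ci,[T+yy*y+np.array([0,0,z])])-[260,150])*5).round())
"
```

```text
98 10 [[285. 187.]]
98 20 [[293. 199.]]
81 10 [[284. 208.]]
81 20 [[292. 220.]]
75 10 [[283. 216.]]
75 20 [[291. 228.]]
68 10 [[283. 225.]]
68 20 [[291. 236.]]
```

```bash
python3 -c "
from h import *
s=cv2.imread('pics/s9.png')
cv2.imwrite('pics/s9d.png',crop(s,300,160,350,210,12))"
```

```text
(no output)
```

View pics/s9d.png

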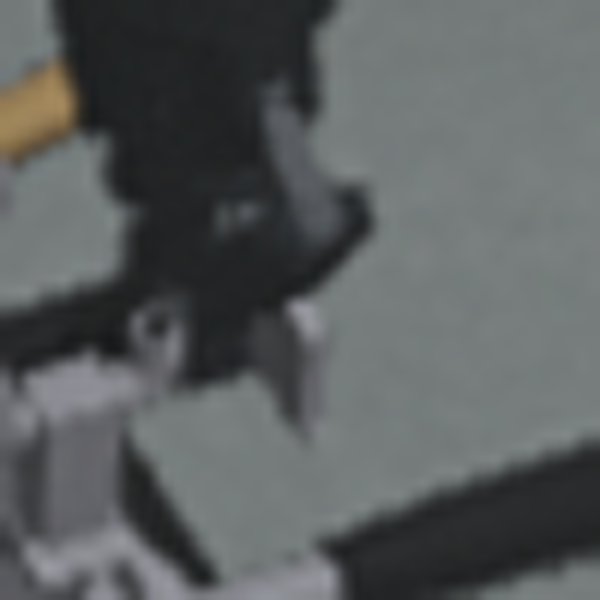

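The popped spout is upright at (514.2,-26.5), with its foot top at z≈85 and yaw about -16°. It is the plain steel one on the stand, at (281,265). Next I descend over it with the jaws across stand y.

Request:
{"method": "jog_arm", "body": {
  "plan": [
    [[0,0,0],[-0.04,0,0.01],1],
    [[0,0,0],[-0.065,0,0.03],1],
    [[0,0,0],[-0.07,0,0.05],1],
    [[0,0,0],[-0.07,0,0.08],1],
    [[0,0,0],[-0.07,0,0.11],1],
    [[0,0,0],[-0.07,0,0.135],1],
    [[0,0,0],[-0.07,0,0.146],1],
    [[0,0,0],[-0.07,0,0.149],1],
    [[0,0,0],[-0.07,0,0.149],1]
  ]
}}

```text
time: 17.42
tool_pos: [514.9, -26.7, 111.8]
tcp_rot: [180.0, 0.1, 164.0]
ft_force: [0.1, 0.5, -0.0]
finger_gap: 84.9
```

```bash
python3 snapw.py w15;  python3 snapw.py s15 scene; python3 -c "
from h import *
s=cv2.imread('pics/s15.png')
cv2.imwrite('pics/s15c.png',crop(s,260,150,350,250,5))"
```

```text
17.475 [515.1 -26.9 112.1] [1.7999e+02 1.0000e-01 1.6403e+02] 85.18843506545697
17.525 [515.2 -26.9 112.2] [1.7998e+02 1.1000e-01 1.6402e+02] 85.92973915046379
```

View pics/w15.png

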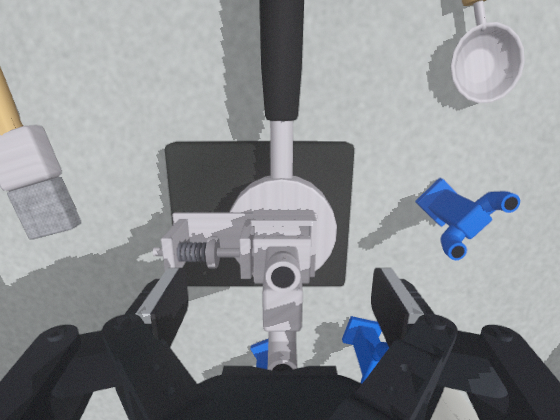

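View pics/s15c.png

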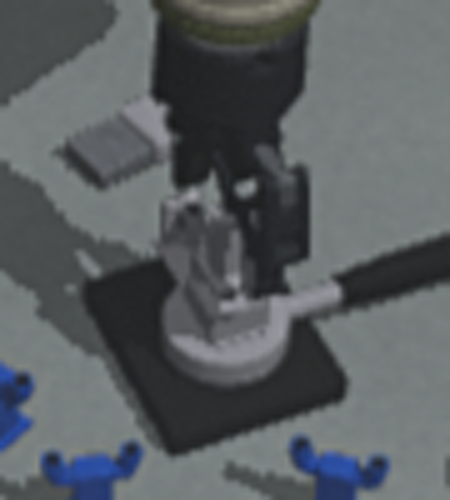

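Centred: the spout tube is at column 282 and the pads are symmetric about 280. I'm closing.

Request:
{"method": "jog_arm", "body": {
  "plan": [
    [[0,0,0],[0,0,0],0],
    [[0,0,0],[0,0,0],-0.4],
    [[0,0,0],[0,0,0],-1],
    [[0,0,0],[0,0,0],-1],
    [[0,0,0],[0,0,0],-1],
    [[0,0,0],[0,0,0],-1],
    [[0,0,0],[0,0,0],-1]
  ],
  "force": 40
}}

```text
time: 18.4
tool_pos: [514.3, -26.9, 111.0]
tcp_rot: [-180.0, 0.0, 164.0]
ft_force: [0.1, 0.2, 0.8]
finger_gap: 15.3
```

```bash
python3 snapw.py w16;  python3 snapw.py s16 scene; python3 -c "
from h import *
s=cv2.imread('pics/s16.png')
cv2.imwrite('pics/s16c.png',np.hstack([cv2.resize(crop(s,260,150,350,250,5),(378,420)),cv2.resize(cv2.imread('pics/w16.png'),None,fx=.75,fy=1)]))"
```

```text
18.45 [514.3 -26.9 111. ] [-180.      0.    164.01] 15.42767742981483
18.5 [514.3 -26.9 111. ] [-180.      0.    164.01] 15.289753285505466
```

View pics/s16c.png

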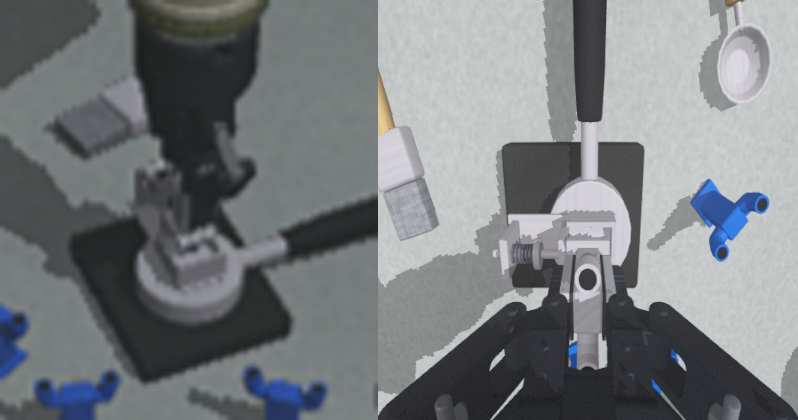

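Request:
{"method": "jog_arm", "body": {
  "plan": [
    [[0,0,0],[0,0,-0.01],-1],
    [[0,0,0],[0,0,-0.03],-1],
    [[0,0,0],[0,0,-0.07],-1],
    [[0,0,0],[0,0,-0.1],-1],
    [[0,0,0],[0,0,-0.1],-1]
  ]
}}

```text
time: 19.12
tool_pos: [516.2, -27.1, 214.6]
tcp_rot: [180.0, 0.3, 164.0]
ft_force: [-0.3, 0.3, -1.9]
finger_gap: 16.1
```

```bash
python3 snapw.py w17; python3 m5.py w17 180 80 400 330 160 205; python3 -c "
from h import *
from bench import *
s=sense();print(s['tool_pos'],s['tcp_rot'])
print(rel([514.3,-26.7,211],164,[461.7,260.1,150],187.6))"
```

```text
19.175 [515.1 -27.  212.4] [1.7998e+02 1.6000e-01 1.6402e+02] 15.42747560037499
[280. 247.] 1211 [507.2 -25.8] [29.7  8.7] 73.63 z 191.1 205.0 mean [506.  -25.5 191.1]
[243. 266.] 21 [504.8 -43.5] [4.6 1.1] 71.59 z 203.7 205.0 mean [504.9 -43.3 203.7]
[316. 266.] 24 [514.4  -9.6] [4.6 0.9] 77.27 z 204.1 205.0 mean [514.4  -9.9 204.1]
[515.10560366 -27.00561123 212.36461549] [1.79980682e+02 1.59956863e-01 1.64015730e+02]
([0.1296, 0.2612, 0.061], -23.599999999999994)
```

View pics/w17.png

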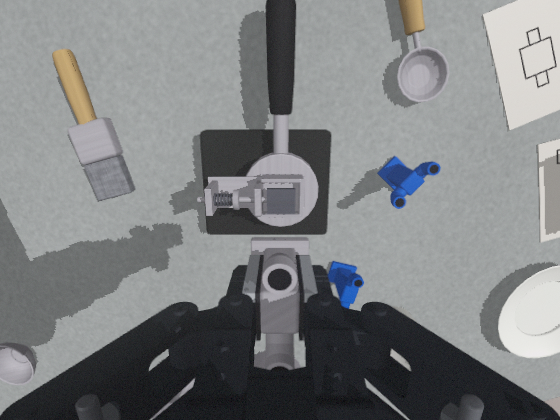

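Request:
{"method": "jog_arm", "body": {
  "plan": [
    [[0,0,-4],[0.02,0.04,0],-1],
    [[0,0,-10],[0.045,0.09,0],-1],
    [[0,0,-16],[0.07,0.14,0],-1],
    [[0,0,-23.6],[0.095,0.19,0.02],-1],
    [[0,0,-23.6],[0.115,0.235,0.04],-1],
    [[0,0,-23.6],[0.1296,0.2612,0.061],-1],
    [[0,0,-23.6],[0.1296,0.2612,0.061],-1],
    [[0,0,-23.6],[0.1296,0.2612,0.061],-1],
    [[0,0,-23.6],[0.1296,0.2612,0.061],-1]
  ]
}}

```text
time: 20.3
tool_pos: [462.3, 259.1, 150.4]
tcp_rot: [-180.0, 0.0, -172.5]
ft_force: [-0.8, -1.3, -1.9]
finger_gap: 15.4
```

```bash
python3 snapw.py w18
```

```text
20.35 [462.4 259.1 150.6] [ 1.7999e+02  6.0000e-02 -1.7247e+02] 15.822281428137359
```

View pics/w18.png

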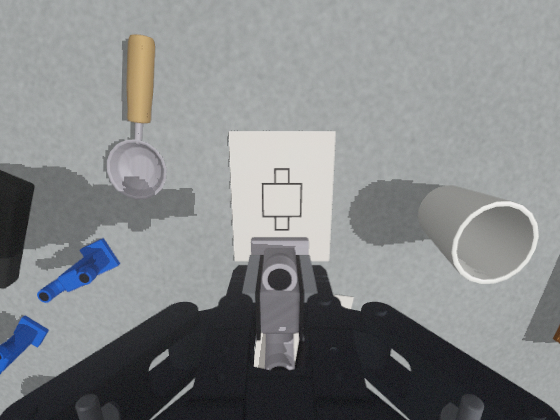

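```bash
python3 -c "
from h import *; import pickle
ci=pickle.load(open('pics/w18.pkl','rb'))
p=onplane(ci,[[263,183],[301,183],[301,216],[263,216],[282,199.5]],1.6);print(p, p[:4].mean(0))"
```

```text
[[448.65279883 241.52380211   1.6       ]
 [444.28469153 274.43127441   1.6       ]
 [474.34538026 279.03941423   1.6       ]
 [478.85215799 245.0641547    1.6       ]
 [461.29711482 259.9809449    1.6       ]] [461.53375715 260.01466136   1.6       ]
```

Request:
{"method": "jog_arm", "body": {
  "plan": [
    [[0,0,0],[0,0.0005,0.04],-1],
    [[0,0,0],[0,0.0005,0.075],-1],
    [[0,0,0],[0,0.0005,0.098],-1],
    [[0,0,0],[0,0.0005,0.11],-1],
    [[0,0,0],[0,0.0005,0.113],-1],
    [[0,0,0],[0,0.0005,0.113],-1],
    [[0,0,0],[0,0.0005,0.113],-1]
  ]
}}

```text
time: 21.22
tool_pos: [462.5, 260.8, 38.2]
tcp_rot: [180.0, 0.1, -172.4]
ft_force: [0.4, -0.1, -1.5]
finger_gap: 15.3
```

```bash
python3 snapw.py w19
```

```text
21.275 [462.4 260.7  38.1] [ 1.7997e+02  1.0000e-01 -1.7238e+02] 15.470913232953706
```

View pics/w19.png

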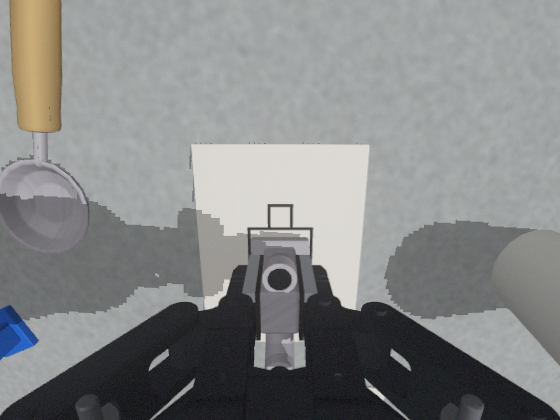

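The foot is centred on the drawn rectangle at (280,240). I'll lower the last 5 mm.

Request:
{"method": "jog_arm", "body": {
  "plan": [
    [[0,0,0],[0,0,0.002],-1],
    [[0,0,0],[0,0,0.004],-1],
    [[0,0,0],[0,0,0.0045],-1],
    [[0,0,0],[0,0,0.0045],-1]
  ]
}}

```text
time: 21.78
tool_pos: [461.6, 260.5, 32.7]
tcp_rot: [180.0, 0.0, -172.4]
ft_force: [-2.5, -1.6, 3.1]
finger_gap: 15.7
```

```bash
python3 -c "
from bench import *
s=sense();print(s['tool_pos'],s['ft_force'])"
```

```text
[461.61884818 260.46312716  32.7146145 ] [-2.47806502 -1.57111272  3.10248528]
```

Contact at about 3 N, so the spout is seated. I'm opening and lifting away.

Request:
{"method": "jog_arm", "body": {
  "plan": [
    [[0,0,0],[0,0,0],-0.5],
    [[0,0,0],[0,0,0],0],
    [[0,0,0],[0,0,0],0.5],
    [[0,0,0],[0,0,0],1],
    [[0,0,0],[0,0,0],1],
    [[0,0,0],[0,0,-0.02],1],
    [[0,0,0],[0,0,-0.06],1],
    [[0,0,0],[0,0,-0.12],1],
    [[0,0,0],[0.02,0,-0.18],1],
    [[0,0,0],[0.03,0,-0.215],1],
    [[0,0,0],[0.03,0,-0.215],1],
    [[0,0,0],[0.03,0,-0.215],1]
  ]
}}

```text
time: 23.28
tool_pos: [431.6, 256.3, 246.7]
tcp_rot: [-180.0, -0.0, -172.4]
ft_force: [0.5, -1.2, -0.6]
finger_gap: 85.7
```

```bash
python3 snapw.py w20; python3 snapw.py t20 top; python3 snapw.py s20 scene
python3 m5.py w20 190 60 380 310 3.5 9; echo tubes;python3 m5.py w20 190 60 380 310 40 70
```

```text
23.325 [431.3 256.1 245.9] [-1.7996e+02 -1.3000e-01 -1.7239e+02] 85.5790630077361
23.375 [431.2 256.  245.6] [-1.7995e+02 -1.7000e-01 -1.7239e+02] 85.26200455581355
23.425 [431.2 256.  245.5] [-179.94   -0.18 -172.39] 85.3579182610628
[191. 181.] 35 [447.8 152.8] [20.2  3.7] 2.48 z 6.6 8.9 mean [447.9 152.5   6.6]
[270. 203.] 123 [462.6 247.4] [ 9.2 26.4] 89.37 z 6.5 8.8 mean [461.4 247.8   6.5]
[289. 203.] 128 [459.7 269.4] [25.7  9.3] 9.65 z 6.5 8.9 mean [458.2 270.5   6.5]
[299. 286.] 70 [568.1 299.2] [ 3.2 39.4] 3.96 z 6.3 8.8 mean [568.1 299.5   6.3]
tubes
[280. 217.] 623 [461.1 259.6] [53.3 15. ] 7.63 z 53.7 62.2 mean [461.5 259.4  53.7]
[301. 304.] 152 [570.5 299.5] [14.2 16.2] 2.54 z 45.5 48.0 mean [569.  298.9  45.5]
```

View pics/w20.png

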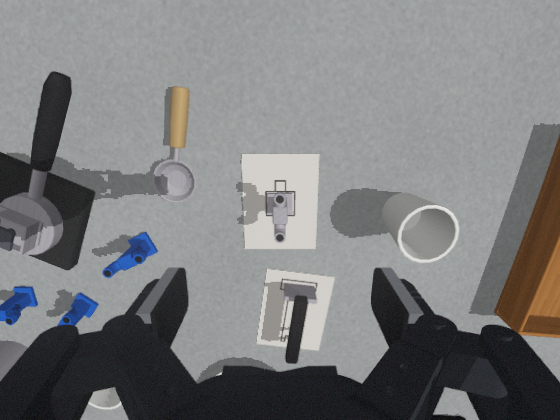

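View pics/s20.png

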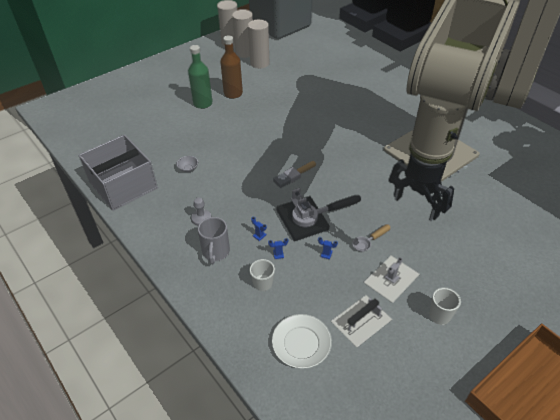

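The spout reads (461.1,259.6) at yaw 7.6°, and its card (461.7,260) at 7.6°. The tool reads (610.0,300.0), and its card (610.5,299.2). The collar is back at its starting reading.

```bash
python3 -c "
from bench import *
print(hand_in())"
```

```text
the job is handed in; nothing more can be done
None
```

The spout is off and both pieces are standing on their cards. I handed the job in at about 23.4 s of the 62 s allowed; the hand-in gives no verdict.

**What I did:** I gripped the forked tool, straddled the spring bar in the gap and pushed the collar away from the spout, reading about 4.3 N at the wrist. The spout popped up. I drew the tool back to mid-gap and lifted it straight out, then stood it on its card. Then I gripped the steel spout by its neck and stood it on its card.

**Last checks:**

| | Measured | Card | Offset |
|---|---|---|---|
| Tool | (610.0, 300.0) mm | (610.5, 299.2) mm | about 1 mm |
| Spout | (461.1, 259.6) mm, yaw 7.6° | about (461.7, 260) mm, yaw 7.6° | under 1 mm |

- **Standing:** both pieces look upright in the final pictures, and the gripper is open and clear of everything.
- **Spring bar:** the collar read the same place as at the start, within 0.5 mm, in a view taken after the tool left and before I gripped the spout. I did not measure it again afterwards.
- **Bystanders:** none looks moved in the final scene view, and the blue look-alikes were not touched. I checked these by eye, not by measurement.

**Disagreements:** the top and wrist cameras differed by 1–2 mm in position and about 1.3° on the tool card's angle. I mostly followed the wrist camera, splitting the difference slightly on the cards. Its depth heights read about 1 mm low on the stand. No check failed.

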